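# Close the loaded suture jar and present it on the clinic carousel

### The job

The open jar with the yellow band on the supply carousel has just been loaded: put its yellow lid on, properly seated, and let go of the lid. Then take the carousel by its black handle post and turn it until that jar stands at the red pointer of the base; finish still gripping the post, holding the carousel still there. Leave everything else on the table where it is.

Things in the scene. Friction and masses are not known exactly. Their poses are not given: they have to be found in the camera images.
- base: Fixed round grey base of the carousel, 190 mm across, 14 mm high; origin on the table at the turning axis, z up. Its red pointer sticks out along its own -x axis, which points roughly towards the robot (yaw varies).
- pointer (a point): Top of the upright red tab at the end of the pointer, on the base's -x axis, 137 mm from the turning axis, 22 mm above the table. The tab stands outside the turntable's edge.
- carousel (a joint): Angle of the turntable on the base: 0 (and every full turn, e.g. 6.283) when the open jar is at the pointer, growing counter-clockwise from above. It turns freely both ways, more than a full turn from any start, and stays where it is left: light friction, about 0.06 N m.
- turntable (a point): Centre of the top of the white turntable, a disc 216 mm across, 29 mm above the table. Three steel jars 60 mm across are fixed on it, centres 70 mm from the axis: the open one with the yellow band and, 90 degrees either side of it, two with flat blue lids, lid tops 89 mm above the table.
- jar_mouth (a point): Centre of the mouth of the open jar with the yellow band, in the plane of its rim: 70 mm from the turning axis, 85 mm above the table. Jar 60 mm outside, 53 mm inside, 52 mm deep, fixed to the turntable.
- post: Black upright handle post on the turntable, a sleeve that spins freely about its own axis (so the hand need not turn with the carousel), opposite the open jar and 70 mm from the turning axis: round, 18 mm across (28 mm in the lowest 6 mm), 112 mm tall; origin at its foot on the turntable, 29 mm above the table. Its top, 141 mm above the table, is 52 mm higher than the blue lids.
- post_top (a point): Centre of the post's top, 141 mm above the table.
- lid: Loose yellow lid of the open jar, right way up on the table, about 70 g: a plug 48 mm across (tapered foot) and 10 mm high that enters the jar, on it a flat plate 66 mm across and 5 mm thick that rests on the rim, then a round black knob 22 mm across and 26 mm high. Origin at the centre of the plug's underside, z up: plate top at 15 mm, knob top at 41 mm. Seated, the origin is 10 mm below jar_mouth.
- tray: Bystander: steel instrument tray 160 x 280 x 22 mm, origin under its centre, walls and floor 3 mm thick.
- clamp: Bystander: steel clamp lying in the tray, about 150 mm long.
- scissors: Bystander: steel scissors lying in the tray, about 160 mm long.
- soap: Bystander: clear bottle with a green cap, 64 mm across, 190 mm tall, origin under its centre.
- bowl: Bystander: steel bowl 110 mm across, 50 mm tall, origin under its centre.
- pills: Bystander: small amber jar with a white cap, 40 mm across, 75 mm tall, origin under its centre.
- gloves: Bystander: cardboard box 230 x 120 x 70 mm, origin under its centre.
- spare_lid: Bystander: flat blue lid 84 mm across, 15 mm high, without a knob; it belongs to another jar.
Things that resemble listed ones, but are neither listed nor needed, are in the scene too. What is meant by the lid is not turquoise or white, and is the larger of those in its own colour.

How it is judged:
By the outcome, as a careful person would: the job done as asked, in the order asked, and still so for the second after the job is handed in, while the arm keeps its last pose, push and grip.
It also fails if it takes over 53 s, if anything falls off the work surface, if the arm or the gripper's body presses on something with over 40 N, if the wrist force passes 120 N, or if a joint passes its speed limit or range.

### The arm

A 6-joint arm with a two-finger parallel gripper is mounted at the origin on the work surface. World frame = base frame: x ahead of the robot, y to its left, z up, the work surface at z = 0. Lengths are in mm, angles in rad, forces in N, time in s.
With the tool pointing down it reaches from about 275 to 1000 mm from the base axis. Payload 8.4 kg.
Tool frame: the origin (TCP) lies midway between the tips of the shut fingers; the grasp point (between the pads) lies 19 mm behind it; z points along the fingers, y is the line along which they close (so a half turn about z gives the same grasp; the last joint's range is limited). The gripper opens to 85 mm and grips with 20 to 120 N. Pads are 22 mm wide; open, the fingers measure 114 mm over their backs; the gripper's body (76 mm by 85 mm) begins 54 mm behind the grasp point. The pads swing forward as they close: fully open they stand 13 mm farther back than shut.
Start: joints at [1.273, 0.353, 1.633, -0, 1.155, -0.002], TCP at [182.189, 597.859, 231.281] pointing down, gripper open.
Joint ranges: [-2.63, 2.63], [-0.92, 2.1], [0.06, 2.66], [-1.3, 4.44], [0, 2.69], [-3.02, 3.02]. Speed limits (rad/s): [2.22, 2.22, 2.79, 3.14, 3.14, 3.14].

### API

Orientations are given as [roll, pitch, yaw] about the fixed x, y, z axes, in that order (R = Rz(yaw) Ry(pitch) Rx(roll)).
In Python, from rig import telemetry, optics, r gives the robot as it stands.
- The arm moves only by the tool play_rows, never from a script. Its arguments are lists of equal length, an entry for each row: "dp": the shift along the tool's x, y, z in units of 40 mm (1.0 is 40 mm), a list of three; "rot": the turn, a rotation vector about the tool's x, y, z in units of 6 degrees (1.0 is 6 degrees), a list of three. In form: {"dp": [[tx, ty, tz], ...], "rot": [[ax, ay, az], ...]}. A call has 1 to 5 rows; each row is the pose to reach, as a shift and turn from the pose commanded when the call began, along the tool's axes at that moment; what a row does not reach only later rows make up. A row lasts 1/12 s, in which the tool goes at most 41.7 mm and 7.16 degrees, less where a joint would pass 70% of its speed; a pose out of reach is approached as far as the arm can. A call with a gripper value outside its range is refused whole. "fingers" is the opening, from 0 (shut) to 1 (fully open), set as the call begins (left out, the last holds). The fingers move at their own pace and stop on an object; "grip_force" is the grip in N (left out, the last holds). Time passes only in rows, so rows that repeat a pose let the fingers close. It gives the time, the measured TCP pose, the force, the opening and the grip force at its end, in the units of the state.
- telemetry.sense(): the state, without advancing time (a new reading comes with each control period).
- optics.grab_frame(name): name is "side" or "top"; returns a dict with "color" (420x560x3 uint8, red, green, blue), "mtx" (3x3 intrinsics, pixels), "R" (3x3) and "t" (3): a world point X has camera coordinates R X + t. Camera axes: x right, y down, z forward; pixel columns grow to the right and rows downward; lengths in mm; the calibration is good to about 2 mm. A picture is of the moment at which its call begins. There is no depth.
- r.sign_off(): hands the job in; it is judged then, once.
The state is a dict: "clock": time; "qpos": joint angles; "qvel": joint speeds; "joint_efforts": joint torques, N m; "eef_pos": TCP position; "tcp_rot": TCP orientation; "contact_force": force on the tool from outside, world axes, zero at the start; "wrist_torque": the same for the moment, N m; "opening": opening from 0.0 (shut) to 1.0 (fully open); "grasp_force": force on a finger pad.
Only numpy, scipy, OpenCV 4.12 (cv2) and the standard library are available. Lean on these libraries where they do the work, as an engineer would, in place of code of your own. Each camera call takes 0.05 s, during which the arm holds its last target. There are 200 camera calls.

## Working session

There is one attempt and no reset: what is moved stays moved. The work goes in short steps, Python scripts to look and compute and a tool call to move; the robot and the scene stay as the last step left them, time stands still between calls to the robot, and variables do not carry over. Pictures are saved under pics/ and viewed, at most 10 in all, crops included, and the job is handed in when it is done.

Besides the shell and the picture viewer there is one more tool, called after "Request:" as a command line: name --argument value ..., lists and objects as JSON in quotes. play_rows: Moves the arm, as the interface text tells. Its arguments: {"type":"object","properties":{"dp":{"type":"array"},"rot":{"type":"array"},"fingers":{"type":"number"},"grip_force":{"type":"number"}},"required":["dp","rot"]}

```bash
ls; mkdir -p pics; python3 - <<'E'
from rig import telemetry, optics, r
import cv2,pickle
s=telemetry.sense();print(s)
for n in("side","top"):
    f=optics.grab_frame(n);pickle.dump(f,open(f"pics/{n}0.pkl","wb"));cv2.imwrite(f"pics/{n}0.png",f["color"][:,:,::-1]);print(n,f["mtx"],f["R"],f["t"])
E
```

```text
pics
{'clock': 0.0, 'qpos': array([ 1.27257220e+00,  3.53647259e-01,  1.63413984e+00,  5.74363765e-06,
        1.15521435e+00, -2.41183556e-03]), 'qvel': array([-7.44636082e-04,  2.08231258e-05, -8.56774275e-04, -6.46797088e-04,
        1.47241668e-03,  3.50561782e-04]), 'joint_efforts': array([-1.70580974e-03, -6.05277085e+01, -3.42045021e+01, -2.77614117e-04,
        9.84235638e-03,  5.65178368e-06]), 'eef_pos': array([182.06110786, 597.38884357, 230.55980497]), 'tcp_rot': array([-3.14018388e+00, -8.64922766e-06,  2.84577803e+00]), 'contact_force': array([-0.18000209, -0.7220001 , -0.75888671]), 'wrist_torque': array([ 0.04166348,  0.01218775, -0.01692665]), 'grasp_force': 0.0, 'opening': 0.9958763558106642}
side [[533.11876795   0.         288.43879601]
 [  0.         533.11876795 211.03387383]
 [  0.           0.           1.        ]] [[-9.45742099e-01 -3.24918254e-01  9.95150743e-05]
 [-1.85395876e-01  5.39381647e-01 -8.21398690e-01]
 [ 2.66833752e-01 -7.76849771e-01 -5.70354435e-01]] [ 529.24746696  205.23825024 1656.75697611]
top [[531.30168677   0.         277.04118402]
 [  0.         531.30168677 214.43368413]
 [  0.           0.           1.        ]] [[-0.02367659 -0.99956203 -0.01775267]
 [-0.99710296  0.02489487 -0.07187445]
 [ 0.07228492  0.0159995  -0.99725569]] [  -3.66472593  568.53689425 1444.51773056]
```

View pics/top0.png

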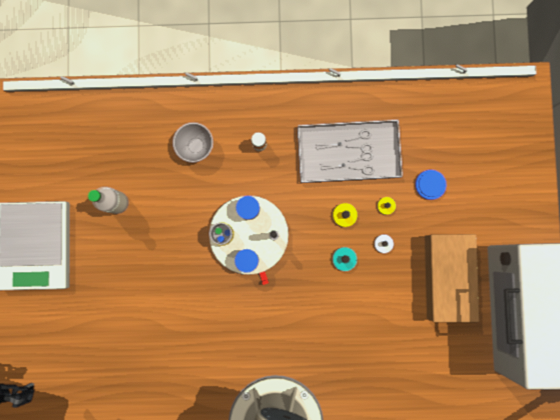

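View pics/side0.png

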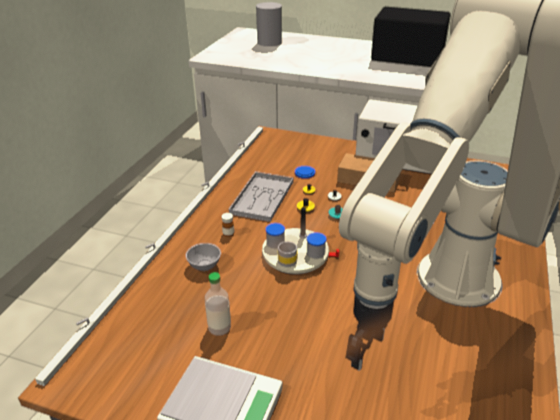

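Top view: the possible lids are big yellow (345,215), small yellow (387,205), turquoise (345,259), white (384,243) and the flat blue spare (431,184). I choose the larger yellow at (345,215). The open jar is at (222,234), the post at (274,235), and the red pointer at (264,279).

```bash
cat > h.py <<'E'
import numpy as np,cv2,pickle
def ray(f,u,v,z):
    d=f["R"].T@np.linalg.solve(f["mtx"],[u,v,1.]);c=-f["R"].T@f["t"];return c+d*(z-c[2])/d[2]
def proj(f,X):
    p=f["mtx"]@(f["R"]@np.array(X,float)+f["t"]);return p[:2]/p[2]
def two(f,a,g,b):
    A=[];y=[]
    for F,p in((f,a),(g,b)):
        d=ray(F,*p,0)-ray(F,*p,100);d/=np.linalg.norm(d);P=np.eye(3)-np.outer(d,d);A.append(P);y.append(P@(-F["R"].T@F["t"]))
    return np.linalg.lstsq(np.vstack(A),np.hstack(y),rcond=None)[0]
def blobs(f,lo,hi,mn=20):
    h=cv2.cvtColor(f["color"],cv2.COLOR_RGB2HSV);m=cv2.inRange(h,lo,hi)
    cs=cv2.findContours(m,cv2.RETR_EXTERNAL,cv2.CHAIN_APPROX_NONE)[0]
    return [(c,cv2.contourArea(c)) for c in cs if cv2.contourArea(c)>=mn]
def plane_circle(f,c,z):
    P=np.array([ray(f,u,v,z)[:2] for u,v in c[:,0]]);(x,y),r=cv2.minEnclosingCircle(P.astype(np.float32));return x,y,r
E
python3 - <<'E'
from h import *
F={n:pickle.load(open(f"pics/{n}0.pkl","rb")) for n in("side","top")}
for n,f in F.items():
    for nm,lo,hi,z in(("yellow",(24,150,90),(34,255,255),15),("blue",(108,150,80),(125,255,255),89),("red",(0,200,90),(3,255,255),22),("white",(0,0,170),(179,40,255),29)):
        for c,a in blobs(f,lo,hi,8 if nm=="red" else 25):
            m=c[:,0].mean(0)
            if nm=="white" and not 800<a<8000: continue
            print(n,nm,a,m.round(1),np.round(plane_circle(f,c,z),1))
f=F["top"];a=cv2.resize(f["color"][185:295,200:410],None,fx=3.8,fy=3.8,interpolation=2)
g=F["side"];b=cv2.resize(g["color"][160:280,240:360],None,fx=2.5,fy=2.5,interpolation=2)
o=np.zeros((600,800,3),np.uint8);a=a[:,:798];o[:a.shape[0]-120,:a.shape[1]]=a[:-120];o[298:598,:300]=b
o[298:598,300:600]=cv2.resize(f["color"][210:260,200:250],(300,300),interpolation=2)
cv2.imwrite("pics/c1.png",o[:,:,::-1])
E
```

```text
side yellow 43.0 [309.4 206. ] [ 554.1 -205.2   30.5]
side yellow 35.0 [300.4 204.6] [ 579.4 -199.9   27.3]
side yellow 38.0 [308.6 189.5] [ 584.1 -309.9   25.1]
side blue 157.5 [316.3 239.2] [443.4  69.7  31.1]
side blue 147.5 [274.7 229.2] [584.   63.9  31.1]
side blue 148.0 [304.5 171.8] [ 602.5 -312.3   39.9]
side red 23.0 [334.  253.5] [393.   36.4  20. ]
side white 4587.5 [227.9 394.5] [500.6 653.  144.3]
side white 1148.0 [264.1 196.4] [ 725.7 -191.9  132.6]
side white 1282.0 [415.7 189.6] [ 175.6 -563.8  365.9]
side white 1757.0 [147.  255.2] [949.5  14.1 741.7]
side white 1507.5 [381.2 139.3] [ 422.6 -753.   478.2]
side white 6694.0 [309.2  59.5] [  997.9 -1805.2   791.5]
top yellow 429.0 [344.6 214.6] [ 563.5 -204.4   33.9]
top yellow 234.0 [386.1 205.4] [ 585.9 -319.3   25.1]
top blue 362.0 [246.1 260.4] [445.2  65.1  29.3]
top blue 357.5 [247.3 207.3] [584.4  58.5  29.6]
top blue 623.5 [430.2 184.3] [ 632.7 -422.3   38.2]
top red 41.5 [263.5 277.7] [396.2  22.2  15.1]
top white 5233.0 [540.9 314.4] [ 279.  -724.7  196.9]
top white 5571.5 [ 32.4 245.3] [500.9 657.9 148.9]
top white 2266.5 [250.9 225.3] [516.   62.2 107.1]
top white 4833.0 [346.8 152.7] [ 735.7 -218.1  151.4]
top white 3587.0 [262.5  77.3] [9.545e+02 5.000e-01 7.423e+02]
top white 1671.0 [241.4  56.5] [1019.7   62.5  104.1]
top white 2968.0 [101.8  50.4] [1043.6  462.6  116.4]
```

View pics/c1.png

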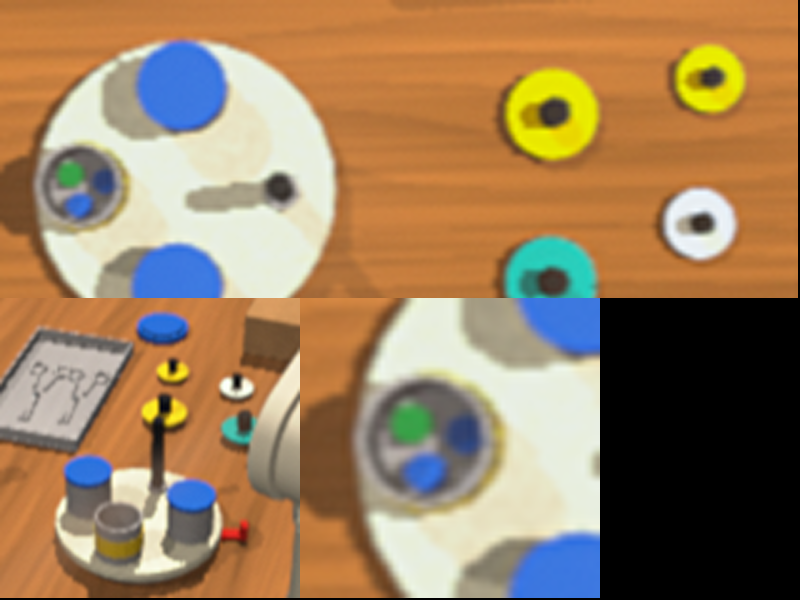

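Crop: the larger yellow lid (black knob) is confirmed at (344.6,214.6), measured radius 33.9 mm against 33 expected. The open jar with the yellow band has its mouth at about (221.3,233.3), with pills inside. The post top is at (273.7,234.5).

```bash
cat > go.py <<'E'
import sys,numpy as np
from rig import telemetry
from scipy.spatial.transform import Rotation as Ro
s=telemetry.sense();R=Ro.from_euler('xyz',s["tcp_rot"]).as_matrix()
for a in sys.argv[1:]:
    print(a,(R.T@(np.array(eval(a))-s["eef_pos"])/40).round(3))
E
python3 - <<'E'
from h import *
f=pickle.load(open("pics/top0.pkl","rb"));g=pickle.load(open("pics/side0.pkl","rb"))
print("jar",ray(f,221.3,233.3,85),"post",ray(f,273.7,234.5,141))
c=max(blobs(f,(0,200,90),(3,255,255),8),key=lambda t:t[1])[0]
P=np.array([ray(f,u,v,22)[:2] for u,v in c[:,0]]);print(P.round(0).tolist())
k=[b[0][:,0] for b in blobs(g,(24,150,90),(34,255,255),15)];print(k[0].min(0),k[0].max(0),k[1].min(0),k[1].max(0))
for X in ((563.5,-204.4,41),(518,132,85),(512,-8,141),(385,18,22)): print(X,proj(f,X).round(1),proj(g,X).round(1))
E
python3 go.py "(563.5,-204.4,230)"
```

```text
jar [517.46283478 129.430207    85.        ] post [509.00354677  -9.79338212 141.        ]
[[411.0, 22.0], [409.0, 25.0], [409.0, 27.0], [409.0, 30.0], [406.0, 33.0], [403.0, 33.0], [401.0, 30.0], [398.0, 30.0], [395.0, 30.0], [392.0, 28.0], [390.0, 28.0], [387.0, 25.0], [384.0, 28.0], [381.0, 25.0], [381.0, 23.0], [381.0, 20.0], [384.0, 17.0], [384.0, 14.0], [387.0, 14.0], [389.0, 17.0], [392.0, 17.0], [395.0, 17.0], [398.0, 19.0], [400.0, 19.0], [403.0, 19.0], [406.0, 22.0], [409.0, 22.0]]
[305 201] [313 210] [297 201] [303 209]
(563.5, -204.4, 41) [345.8 213.9] [305.7 199.2]
(518, 132, 85) [220.3 233.1] [287.3 246.9]
(512, -8, 141) [273.  233.3] [303.2 208. ]
(385, 18, 22) [265.6 281.6] [337.4 249.6]
(563.5,-204.4,230) [-14.965 -16.396   0.036]
```

Request:
play_rows --dp '[[-0.67, -0.73, 0], [-1.34, -1.46, 0], [-2.01, -2.2, 0], [-2.68, -2.93, 0], [-3.35, -3.67, 0]]' --rot '[[0, 0, 0], [0, 0, 0], [0, 0, 0], [0, 0, 0], [0, 0, 0]]'

```text
clock: 0.52
eef_pos: [267.8, 416.5, 230.9]
tcp_rot: [-3.141, -0.0, 2.846]
contact_force: [1.0, -0.2, -0.2]
opening: 1.003
grasp_force: 0.0
```

Request:
play_rows --dp '[[-0.67, -0.73, 0], [-1.34, -1.46, 0], [-2.01, -2.2, 0], [-2.68, -2.93, 0], [-3.35, -3.67, 0]]' --rot '[[0, 0, 0], [0, 0, 0], [0, 0, 0], [0, 0, 0], [0, 0, 0]]'

```text
clock: 0.93
eef_pos: [353.1, 237.1, 231.2]
tcp_rot: [-3.142, 0.0, 2.846]
contact_force: [1.8, 0.5, -0.6]
opening: 1.001
grasp_force: 0.0
```

Request:
play_rows --dp '[[-0.67, -0.73, 0], [-1.34, -1.46, 0], [-2.01, -2.2, 0], [-2.68, -2.93, 0], [-3.35, -3.67, 0]]' --rot '[[0, 0, 0], [0, 0, 0], [0, 0, 0], [0, 0, 0], [0, 0, 0]]'

```text
clock: 1.35
eef_pos: [438.6, 57.4, 231.3]
tcp_rot: [3.141, 0.0, 2.846]
contact_force: [-0.1, 0.6, -0.3]
opening: 0.999
grasp_force: 0.0
```

Request:
play_rows --dp '[[-0.67, -0.73, 0], [-1.34, -1.46, 0], [-2.01, -2.2, 0], [-2.68, -2.93, 0], [-3.35, -3.67, 0]]' --rot '[[0, 0, 0], [0, 0, 0], [0, 0, 0], [0, 0, 0], [0, 0, 0]]'

```text
clock: 1.77
eef_pos: [524.0, -122.1, 231.1]
tcp_rot: [3.142, -0.0, 2.845]
contact_force: [1.0, 0.1, -0.1]
opening: 1.001
grasp_force: 0.0
```

```bash
python3 go.py "(563.5,-204.4,230)" "(563.5,-204.4,80)"
```

```text
(563.5,-204.4,230) [-1.545 -1.678  0.026]
(563.5,-204.4,80) [-1.546 -1.679  3.776]
```

Request:
play_rows --dp '[[-0.6, -0.65, 0.2], [-1.2, -1.3, 0.6], [-1.55, -1.68, 1.4], [-1.55, -1.68, 2.3], [-1.55, -1.68, 3.2]]' --rot '[[0, 0, 0], [0, 0, 0], [0, 0, 0], [0, 0, 0], [0, 0, 0]]' --fingers 0.6

```text
clock: 2.18
eef_pos: [563.9, -204.0, 101.9]
tcp_rot: [-3.141, 0.001, 2.844]
contact_force: [-0.1, 0.0, -0.3]
opening: 0.597
grasp_force: 0.0
```

Request:
play_rows --dp '[[0, 0, 0.6], [0, 0, 1.2], [0, 0, 1.7], [0, 0, 2.0], [0, 0, 2.0]]' --rot '[[0, 0, 0], [0, 0, 0], [0, 0, 0], [0, 0, 0], [0, 0, 0]]'

```text
clock: 2.6
eef_pos: [561.5, -201.8, 20.6]
tcp_rot: [3.141, -0.005, 2.846]
contact_force: [-0.4, 1.2, -0.0]
opening: 0.603
grasp_force: 0.0
```

```bash
python3 - <<'E'
from rig import optics
from h import *
o=np.zeros((600,800,3),np.uint8)
for i,(n,(u,v)) in enumerate((("top",(345,214)),("side",(306,200)))):
    f=optics.grab_frame(n);o[:400,i*400:i*400+400]=cv2.resize(f["color"][v-30:v+30,u-30:u+30],(400,400),interpolation=2)
cv2.imwrite("pics/c2.png",o[:400,:,::-1])
E
python3 go.py "(563.5,-204.4,19)"
```

```text
(563.5,-204.4,19) [-0.013 -0.047  0.112]
```

View pics/c2.png

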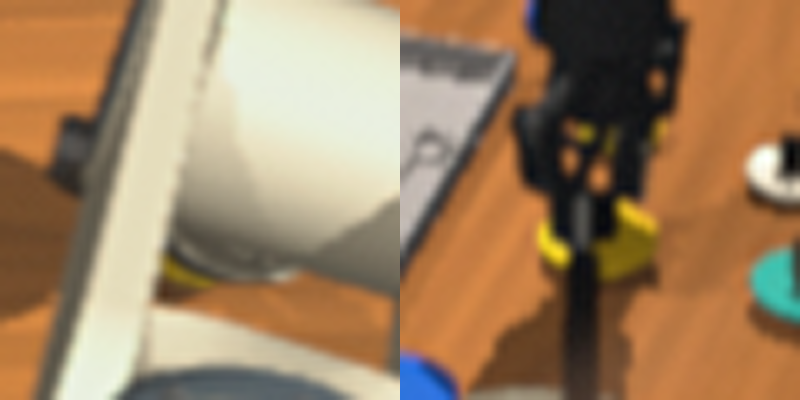

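The side crop shows the fingers standing either side of the knob over the yellow plate. I'll lower slightly and close.

Request:
play_rows --dp '[[0, -0.03, 0.1], [0, -0.03, 0.1], [0, -0.03, 0.1], [0, -0.03, 0.1], [0, -0.03, 0.1]]' --rot '[[0, 0, 0], [0, 0, 0], [0, 0, 0], [0, 0, 0], [0, 0, 0]]' --fingers 0 --grip_force 40

```text
clock: 3.12
eef_pos: [563.8, -203.9, 20.3]
tcp_rot: [-3.141, 0.002, 2.846]
contact_force: [-1.0, 0.2, 6.8]
opening: 0.24
grasp_force: 39.3
```

Request:
play_rows --dp '[[0, 0, 0], [0, 0, 0], [0, 0, 0], [0, 0, 0], [0, 0, 0]]' --rot '[[0, 0, 0], [0, 0, 0], [0, 0, 0], [0, 0, 0], [0, 0, 0]]'

```text
clock: 3.53
eef_pos: [563.8, -203.9, 20.4]
tcp_rot: [-3.141, 0.002, 2.846]
contact_force: [-0.8, 0.4, 6.9]
opening: 0.238
grasp_force: 39.3
```

Request:
play_rows --dp '[[0, 0, -0.4], [0, 0, -1.2], [0, 0, -2.1], [0, 0, -3.1], [0, 0, -4.1]]' --rot '[[0, 0, 0], [0, 0, 0], [0, 0, 0], [0, 0, 0], [0, 0, 0]]'

```text
clock: 3.95
eef_pos: [562.5, -203.3, 184.9]
tcp_rot: [3.142, -0.001, 2.846]
contact_force: [0.8, -0.1, -1.0]
opening: 0.238
grasp_force: 39.2
```

Request:
play_rows --dp '[[0, 0, -0.4], [0, 0, -0.5], [0, 0, -0.5], [0, 0, -0.5], [0, 0, -0.5]]' --rot '[[0, 0, 0], [0, 0, 0], [0, 0, 0], [0, 0, 0], [0, 0, 0]]'

```text
clock: 4.37
eef_pos: [561.9, -203.2, 201.2]
tcp_rot: [3.141, -0.003, 2.846]
contact_force: [-0.3, -0.4, -1.4]
opening: 0.24
grasp_force: 39.2
```

```bash
python3 go.py "(518,131,200)"; python3 - <<'E'
from rig import telemetry,optics
import pickle
from h import *
s=telemetry.sense();print(s["eef_pos"],s["opening"],s["contact_force"])
g=optics.grab_frame("side");print(proj(g,s["eef_pos"]+[0,0,-5.4]))
for c,a in blobs(g,(24,150,90),(34,255,255),8): print(a,c[:,0].min(0),c[:,0].max(0),np.round(plane_circle(g,c,s["eef_pos"][2]-5.4),1))
E
```

```text
(518,131,200) [3.486 7.672 0.044]
[ 561.93000271 -203.18328618  201.24552204] 0.24037680838476733 [-0.27378162 -0.35324942 -1.35143226]
[306.8086804 162.2917893]
39.0 [303 186] [314 193] [505.4 -37.2  21.4]
16.0 [298 160] [303 165] [ 580.7 -195.3   18.7]
```

Request:
play_rows --dp '[[0.25, 0.55, 0], [0.6, 1.32, 0], [1.0, 2.2, 0], [1.4, 3.1, 0], [1.8, 4.0, 0]]' --rot '[[0, 0, 0], [0, 0, 0], [0, 0, 0], [0, 0, 0], [0, 0, 0]]'

```text
clock: 4.83
eef_pos: [539.6, -28.2, 201.7]
tcp_rot: [-3.141, -0.003, 2.845]
contact_force: [0.2, 0.7, 0.2]
opening: 0.243
grasp_force: 39.3
```

Request:
play_rows --dp '[[0.4, 0.9, 0], [0.8, 1.8, 0], [1.2, 2.7, 0], [1.5, 3.3, 0], [1.68, 3.67, 0]]' --rot '[[0, 0, 0], [0, 0, 0], [0, 0, 0], [0, 0, 0], [0, 0, 0]]'

```text
clock: 5.25
eef_pos: [517.9, 133.2, 201.8]
tcp_rot: [-3.141, -0.002, 2.848]
contact_force: [0.0, 0.1, -0.7]
opening: 0.236
grasp_force: 39.3
```

Request:
play_rows --dp '[[0, 0, 0.6], [0, 0, 1.2], [0, 0, 1.7], [0, 0, 1.9], [0, 0, 1.9]]' --rot '[[0, 0, 0], [0, 0, 0], [0, 0, 0], [0, 0, 0], [0, 0, 0]]'

```text
clock: 5.67
eef_pos: [517.4, 130.0, 124.5]
tcp_rot: [-3.139, -0.005, 2.846]
contact_force: [-0.4, 0.5, -0.5]
opening: 0.238
grasp_force: 39.3
```

Request:
play_rows --dp '[[0, 0, 0], [0, 0, 0], [0, 0, 0]]' --rot '[[0, 0, 0], [0, 0, 0], [0, 0, 0]]'

```text
clock: 5.92
eef_pos: [520.2, 130.5, 128.4]
tcp_rot: [3.141, 0.002, 2.846]
contact_force: [0.3, -0.5, -0.4]
opening: 0.241
grasp_force: 39.3
```

```bash
python3 go.py "(518,131,96)"; python3 - <<'E'
from rig import telemetry,optics
from h import *
o=np.zeros((500,800,3),np.uint8)
for i,n in enumerate(("side","top")):
    f=optics.grab_frame(n);pickle.dump(f,open(f"pics/{n}1.pkl","wb"));u,v=((287,240),(221,228))[i]
    o[:400,i*400:i*400+400]=cv2.resize(f["color"][v-30:v+30,u-30:u+30],(400,400),interpolation=2)
    s=telemetry.sense();z=s["eef_pos"][2]-5.4
    print(n,s["eef_pos"],z,proj(f,[*s["eef_pos"][:2],z]),proj(f,(518,131,85)))
    for c,a in blobs(f,(22,120,60),(36,255,255),8): print(a,c[:,0].min(0),c[:,0].max(0),np.round(plane_circle(f,c,z),1))
cv2.imwrite("pics/c3.png",o[:400,:,::-1])
E
```

```text
(518,131,96) [ 0.058 -0.006  0.809]
side [520.18925503 130.54059089 128.37906131] 122.9790613118461 [286.75797315 236.70276649] [287.40065663 246.70305122]
75.0 [279 252] [296 263] [485.8 218.1  30.9]
13.0 [291 233] [296 237] [501.4 115.5  11.1]
39.0 [276 233] [285 242] [532.8 138.8  24.3]
56.5 [303 186] [314 193] [ 536.5 -148.3   24.7]
top [520.06023567 130.49989785 128.29034606] 122.8903460564419 [219.05787886 231.75793004] [220.70193888 233.11060886]
242.0 [377 197] [395 214] [ 577.1 -298.6   23.6]
```

View pics/c3.png

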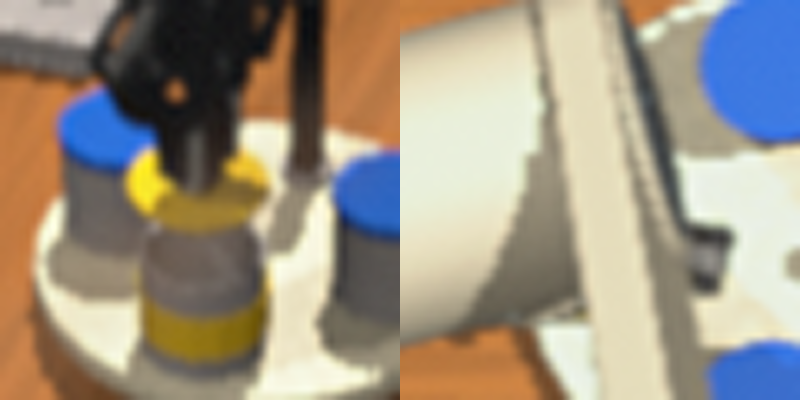

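The side crop shows the lid centred about 1 px (3 mm) left of the jar, just above the rim. I'll shift 2.5 mm and lower.

Request:
play_rows --dp '[[0.06, 0, 0.1], [0.06, 0, 0.25], [0.06, 0, 0.4], [0.06, 0, 0.5], [0.06, 0, 0.55]]' --rot '[[0, 0, 0], [0, 0, 0], [0, 0, 0], [0, 0, 0], [0, 0, 0]]'

```text
clock: 6.43
eef_pos: [516.5, 131.0, 104.3]
tcp_rot: [-3.141, -0.001, 2.846]
contact_force: [-0.3, -0.3, -0.9]
opening: 0.238
grasp_force: 39.3
```

Request:
play_rows --dp '[[0, 0, 0], [0, 0, 0], [0, 0, 0]]' --rot '[[0, 0, 0], [0, 0, 0], [0, 0, 0]]'

```text
clock: 6.68
eef_pos: [517.2, 131.2, 105.4]
tcp_rot: [3.142, 0.0, 2.846]
contact_force: [0.6, 0.6, 0.1]
opening: 0.239
grasp_force: 39.3
```

Request:
play_rows --dp '[[0, 0, 0.05], [0, 0, 0.1], [0, 0, 0.12], [0, 0, 0.12], [0, 0, 0.12]]' --rot '[[0, 0, 0], [0, 0, 0], [0, 0, 0], [0, 0, 0], [0, 0, 0]]'

```text
clock: 7.1
eef_pos: [517.1, 131.1, 100.4]
tcp_rot: [-3.142, -0.0, 2.846]
contact_force: [0.6, 0.2, -1.1]
opening: 0.245
grasp_force: 39.3
```

No contact at z 100.4, so the plug is entering the jar. Lowering further.

Request:
play_rows --dp '[[0, 0, 0.03], [0, 0, 0.06], [0, 0, 0.09], [0, 0, 0.12], [0, 0, 0.14]]' --rot '[[0, 0, 0], [0, 0, 0], [0, 0, 0], [0, 0, 0], [0, 0, 0]]'

```text
clock: 7.52
eef_pos: [517.4, 131.2, 95.3]
tcp_rot: [3.141, 0.0, 2.846]
contact_force: [-2.5, -2.1, 14.1]
opening: 0.244
grasp_force: 40.6
```

Contact of 14 N at z 95.3, against 95.4 expected when seated. Releasing.

Request:
play_rows --dp '[[0, 0, -0.02], [0, 0, -0.02], [0, 0, -0.02], [0, 0, -0.02], [0, 0, -0.02]]' --rot '[[0, 0, 0], [0, 0, 0], [0, 0, 0], [0, 0, 0], [0, 0, 0]]' --fingers 0.6

```text
clock: 7.93
eef_pos: [517.0, 131.2, 95.6]
tcp_rot: [-3.142, -0.0, 2.846]
contact_force: [1.1, 0.3, -0.4]
opening: 0.6
grasp_force: 0.0
```

Request:
play_rows --dp '[[0, 0, -0.3], [0, 0, -1], [0, 0, -1.9], [0, 0, -2.4], [0, 0, -2.6]]' --rot '[[0, 0, 0], [0, 0, 0], [0, 0, 0], [0, 0, 0], [0, 0, 0]]'

```text
clock: 8.35
eef_pos: [518.8, 131.6, 203.0]
tcp_rot: [3.139, 0.004, 2.846]
contact_force: [1.0, 0.5, 0.2]
opening: 0.599
grasp_force: 0.0
```

Request:
play_rows --dp '[[0, -0.7, 0], [0, -1.6, 0], [0, -2.5, 0], [0, -3.2, 0], [0, -3.5, 0]]' --rot '[[0, 0, 0], [0, 0, 0], [0, 0, 0], [0, 0, 0], [0, 0, 0]]'

```text
clock: 8.77
eef_pos: [474.4, -5.2, 198.9]
tcp_rot: [-3.14, -0.002, 2.845]
contact_force: [0.5, 0.2, 0.2]
opening: 0.602
grasp_force: 0.0
```

```bash
python3 go.py "(511,-9,200)" "(511,-9,103)"; python3 - <<'E'
from rig import telemetry,optics
from h import *
o=np.zeros((500,800,3),np.uint8)
for i,n in enumerate(("side","top")):
    f=optics.grab_frame(n);u,v=((287,245),(245,235))[i];
    o[:400,i*400:i*400+400]=cv2.resize(f["color"][v-45:v+45,u-45:u+45],(400,400),interpolation=2)
    print(n,proj(f,(518,131,90)))
    for c,a in blobs(f,(22,120,60),(36,255,255),8): print(a,c[:,0].min(0),c[:,0].max(0),np.round(plane_circle(f,c,90),1))
    for c,a in blobs(f,(108,150,80),(125,255,255),40): print('blue',a,np.round(plane_circle(f,c,89),1))
cv2.imwrite("pics/c4.png",o[:400,:,::-1])
E
```

```text
(511,-9,200) [-0.902  0.176 -0.03 ]
(511,-9,103) [-0.906  0.179  2.395]
side [287.39901505 245.43146138]
78.0 [279 254] [296 263] [497.1 185.4  29.2]
147.5 [277 239] [297 253] [519.9 133.2  35.6]
8.0 [303 188] [306 192] [ 563.9 -188.9   14.2]
blue 142.0 [442.1  71.7  30.1]
blue 144.5 [584.   63.7  30.9]
blue 58.5 [ 610.6 -312.1   36.1]
top [220.46663637 233.04046152]
388.5 [208 221] [229 245] [517.9 133.7  32.8]
244.0 [377 197] [395 214] [ 579.9 -304.8   24.2]
blue 357.0 [584.4  58.5  29.6]
blue 624.5 [ 632.7 -422.3   38.2]
```

View pics/c4.png

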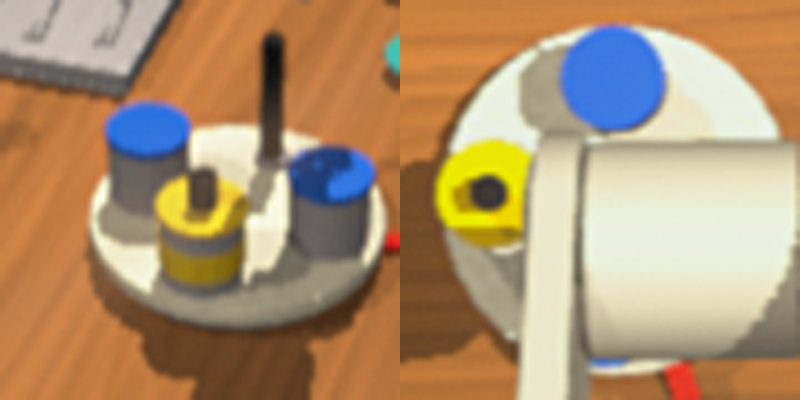

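The side crop shows the lid sitting flat on the jar rim, with its blob centre at (518,132), and released. The post top is at (303.4,207.9), which matches (511.5,-8.5,141). Now over to the post.

Request:
play_rows --dp '[[-0.4, 0.1, 0], [-0.8, 0.19, 0], [-0.92, 0.19, 0], [-0.92, 0.19, 0.2], [-0.92, 0.19, 0.6]]' --rot '[[0, 0, 0], [0, 0, 0], [0, 0, 0], [0, 0, 0], [0, 0, 0]]'

```text
clock: 9.28
eef_pos: [514.6, -5.4, 176.0]
tcp_rot: [3.141, 0.002, 2.846]
contact_force: [0.8, 0.2, 0.0]
opening: 0.599
grasp_force: 0.0
```

```bash
python3 go.py "(511.5,-8.5,104)"; python3 - <<'E'
from h import *
C=np.array([515.2,62])
for n,z0 in(("top",12),("side",12)):
    f=pickle.load(open(f"pics/{n}0.pkl","rb"));h=cv2.cvtColor(f["color"],cv2.COLOR_RGB2HSV)
    m=cv2.inRange(h,(0,190,70),(4,255,255))|cv2.inRange(h,(176,190,70),(179,255,255))
    k,l,st,ce=cv2.connectedComponentsWithStats(m)
    p0=proj(f,(400,25,12))
    i=min(range(1,k),key=lambda i:np.hypot(*(ce[i]-p0)));vs,us=np.where(l==i);print(n,st[i],ce[i],p0)
    for z in(8,15,22):
        P=np.array([ray(f,u,v,z)[:2] for u,v in zip(us,vs)]);q=P-C;rr=np.hypot(*q.T)
        e=rr>rr.max()-12
        for s in(rr>0,e):print(z,q[s].mean(0).round(1),rr[s].max().round(),np.degrees(np.arctan2(-q[s].mean(0)[1],-q[s].mean(0)[0])).round(2))
E
```

```text
(511.5,-8.5,104) [ 0.054 -0.097  1.799]
top [260 272   8  12  65] [263.46153846 277.8       ] [263.10778055 276.0208101 ]
8 [-120.3  -37.7] 142.0 17.4
8 [-129.8  -40.3] 142.0 17.25
15 [-119.9  -38. ] 142.0 17.58
15 [-129.4  -40.6] 142.0 17.42
22 [-119.6  -38.3] 141.0 17.76
22 [-129.   -40.9] 141.0 17.58
side [329 249  10   8  44] [334.02272727 253.65909091] [332.27004959 252.37289493]
8 [-121.2  -37.3] 142.0 17.1
8 [-128.2  -44.1] 142.0 18.97
15 [-123.1  -28.9] 140.0 13.22
15 [-129.9  -35.1] 140.0 15.11
22 [-125.   -20.5] 139.0 9.33
22 [-131.4  -25.4] 139.0 10.94
```

Request:
play_rows --dp '[[0.05, -0.08, 0.2], [0.05, -0.08, 0.7], [0.05, -0.08, 1.2], [0.05, -0.08, 1.6], [0.05, -0.08, 1.75]]' --rot '[[0, 0, 0], [0, 0, 0], [0, 0, 0], [0, 0, 0], [0, 0, 0]]'

```text
clock: 9.7
eef_pos: [508.2, -8.3, 103.1]
tcp_rot: [-3.14, -0.004, 2.846]
contact_force: [-0.0, 0.1, 0.5]
opening: 0.602
grasp_force: 0.0
```

Request:
play_rows --dp '[[0, 0, 0], [0, 0, 0], [0, 0, 0], [0, 0, 0], [0, 0, 0]]' --rot '[[0, 0, 0], [0, 0, 0], [0, 0, 0], [0, 0, 0], [0, 0, 0]]' --fingers 0 --grip_force 40

```text
clock: 10.12
eef_pos: [511.4, -8.3, 106.5]
tcp_rot: [3.141, 0.001, 2.846]
contact_force: [0.7, 4.9, 1.0]
opening: 0.2
grasp_force: 39.3
```

Request:
play_rows --dp '[[0, 0, 0], [0, 0, 0], [0, 0, 0]]' --rot '[[0, 0, 0], [0, 0, 0], [0, 0, 0]]'

```text
clock: 10.37
eef_pos: [511.4, -8.3, 106.5]
tcp_rot: [3.141, 0.001, 2.846]
contact_force: [-0.7, 5.4, 3.5]
opening: 0.2
grasp_force: 39.7
```

```bash
python3 - <<'E'
from rig import telemetry
import numpy as np
from scipy.spatial.transform import Rotation as Ro
s=telemetry.sense();p=s["eef_pos"];print(p,s["tcp_rot"],s["opening"],s["contact_force"])
R=Ro.from_euler('xyz',s["tcp_rot"]).as_matrix()
a0=np.arctan2(p[1]-62,p[0]-515.2);print(np.degrees(a0),np.hypot(p[1]-62,p[0]-515.2))
A=np.linspace(a0,np.radians(17.5),21);prev=p
for i,a in enumerate(A[1:],1):
    q=np.array([515.2+70*np.cos(a),62+70*np.sin(a),p[2]]);print(i,(R.T@(q-prev)/40).round(3))
    if i%5==0: prev=q
E
```

```text
[511.38753444  -8.29370219 106.46436788] [3.14067085e+00 1.08207082e-03 2.84560918e+00] 0.20008316999236106 [-0.65896714  5.36811233  3.53085872]
-93.1044655881994 70.39701315741543
1 [-0.159  0.058  0.   ]
2 [-0.316  0.122  0.   ]
3 [-0.465  0.2    0.001]
4 [-0.607  0.292  0.001]
5 [-0.738  0.398  0.001]
6 [-0.121  0.118  0.   ]
7 [-0.23   0.247  0.   ]
8 [-0.326  0.386  0.001]
9 [-0.408  0.533  0.001]
10 [-0.476  0.688  0.001]
11 [-0.052  0.161  0.   ]
12 [-0.089  0.325  0.   ]
13 [-0.11   0.493  0.001]
14 [-0.114  0.662  0.001]
15 [-0.102  0.83   0.001]
16 [0.028 0.166 0.   ]
17 [0.072 0.33  0.   ]
18 [0.132 0.488 0.   ]
19 [0.206 0.639 0.   ]
20 [0.295 0.783 0.   ]
```

Request:
play_rows --dp '[[-0.16, 0.06, 0], [-0.32, 0.12, 0], [-0.47, 0.2, 0], [-0.61, 0.29, 0], [-0.74, 0.4, 0]]' --rot '[[0, 0, 0], [0, 0, 0], [0, 0, 0], [0, 0, 0], [0, 0, 0]]' --grip_force 60

```text
clock: 10.78
eef_pos: [544.4, -1.7, 106.5]
tcp_rot: [3.141, 0.0, 2.846]
contact_force: [-3.4, 5.0, 8.7]
opening: 0.191
grasp_force: 58.7
```

Request:
play_rows --dp '[[-0.12, 0.12, 0], [-0.23, 0.25, 0], [-0.33, 0.39, 0], [-0.41, 0.53, 0], [-0.48, 0.69, 0]]' --rot '[[0, 0, 0], [0, 0, 0], [0, 0, 0], [0, 0, 0], [0, 0, 0]]'

```text
clock: 11.2
eef_pos: [570.2, 19.0, 106.5]
tcp_rot: [-3.141, -0.001, 2.846]
contact_force: [-5.6, 2.9, 10.7]
opening: 0.191
grasp_force: 58.8
```

Request:
play_rows --dp '[[-0.05, 0.16, 0], [-0.09, 0.325, 0], [-0.11, 0.49, 0], [-0.115, 0.66, 0], [-0.1, 0.83, 0]]' --rot '[[0, 0, 0], [0, 0, 0], [0, 0, 0], [0, 0, 0], [0, 0, 0]]'

```text
clock: 11.62
eef_pos: [583.6, 49.3, 106.5]
tcp_rot: [-3.141, -0.001, 2.846]
contact_force: [-4.8, -0.7, 9.3]
opening: 0.192
grasp_force: 58.9
```

Request:
play_rows --dp '[[0.03, 0.165, 0], [0.07, 0.33, 0], [0.13, 0.49, 0], [0.21, 0.64, 0], [0.295, 0.78, 0]]' --rot '[[0, 0, 0], [0, 0, 0], [0, 0, 0], [0, 0, 0], [0, 0, 0]]'

```text
clock: 12.03
eef_pos: [581.7, 82.3, 106.5]
tcp_rot: [-3.141, 0.0, 2.846]
contact_force: [-4.5, -1.1, 9.6]
opening: 0.192
grasp_force: 58.9
```

Request:
play_rows --dp '[[0, 0, 0], [0, 0, 0], [0, 0, 0], [0, 0, 0], [0, 0, 0]]' --rot '[[0, 0, 0], [0, 0, 0], [0, 0, 0], [0, 0, 0], [0, 0, 0]]'

```text
clock: 12.45
eef_pos: [581.6, 82.3, 106.5]
tcp_rot: [-3.141, 0.0, 2.846]
contact_force: [-3.6, -0.1, 8.0]
opening: 0.193
grasp_force: 58.9
```

```bash
python3 go.py "(582,83,106.5)"; python3 - <<'E'
from rig import telemetry,optics
from h import *
o=np.zeros((500,800,3),np.uint8);C=np.array([515.2,62])
for i,n in enumerate(("side","top")):
    f=optics.grab_frame(n);u,v=((295,240),(247,245))[i];
    o[:400,i*400:i*400+400]=cv2.resize(f["color"][v-45:v+45,u-45:u+45],(400,400),interpolation=2)
    for c,a in blobs(f,(22,120,60),(36,255,255),30):
        P=np.array(plane_circle(f,c,90));d=P[:2]-C;print(n,'yel',a,P.round(1),np.hypot(*d),np.degrees(np.arctan2(-d[1],-d[0])))
    for c,a in blobs(f,(108,150,80),(125,255,255),40):
        P=np.array(plane_circle(f,c,89));d=P[:2]-C;print(n,'blue',a,P.round(1),np.hypot(*d),np.degrees(np.arctan2(d[1],d[0])))
cv2.imwrite("pics/c5.png",o[:400,:,::-1])
p=telemetry.sense()["eef_pos"];print(np.degrees(np.arctan2(p[1]-62,p[0]-515.2)))
E
```

```text
(582,83,106.5) [-0.004  0.019  0.   ]
side yel 77.5 [434.2  96.8  29. ] 88.19372748219455 -23.274225472733303
side yel 144.0 [447.4  45.3  33.2] 69.86399409394582 13.86859595838329
side yel 57.0 [ 551.1 -198.1   25.5] 262.6071277676356 97.85982313255249
side blue 145.0 [490.9 133.2  30.4] 75.26571165906867 108.84468251293481
side blue 131.0 [536.3  -0.6  30.6] 66.10336173994102 -71.39501457698967
side blue 149.0 [ 602.6 -312.3   39.9] 384.35417956735006 -76.8509025515665
top yel 55.0 [451.4  20.7  22.3] 75.954569930264 32.90660845381008
top yel 244.0 [ 579.9 -304.8   24.2] 372.4498844537146 100.00343239090788
top blue 153.0 [499.7 130.   29.3] 69.75044999748964 102.80057009723441
top blue 349.5 [535.2  -4.4  29.2] 69.30692571285721 -73.25119995418402
top blue 624.5 [ 632.7 -422.3   38.2] 498.37314664717223 -76.3659179870495
16.998931602846014
```

View pics/c5.png

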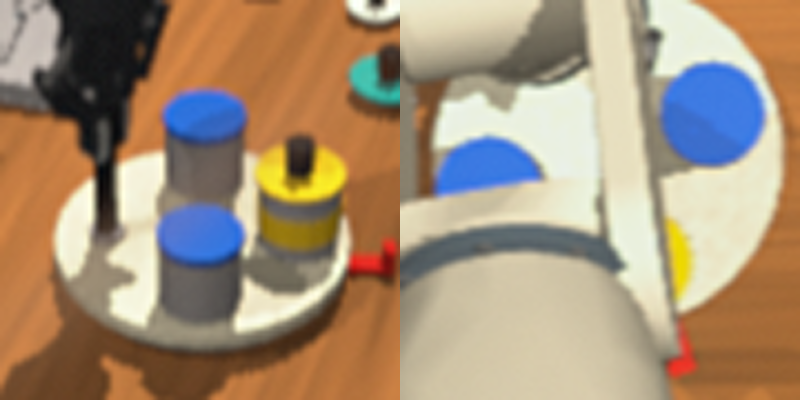

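The crop shows the lidded jar next to the red pointer with the hand on the post. The jar is at about 16.9° and the pointer at 17.5°, so a small nudge (0.7 mm), then hold.

Request:
play_rows --dp '[[0, 0.02, 0], [0, 0.02, 0], [0, 0.02, 0], [0, 0.02, 0], [0, 0.02, 0]]' --rot '[[0, 0, 0], [0, 0, 0], [0, 0, 0], [0, 0, 0], [0, 0, 0]]'

```text
clock: 12.97
eef_pos: [581.5, 82.8, 106.5]
tcp_rot: [-3.14, -0.0, 2.846]
contact_force: [-5.7, -2.3, 10.1]
opening: 0.195
grasp_force: 59.1
```

Request:
play_rows --dp '[[0, 0, 0], [0, 0, 0], [0, 0, 0], [0, 0, 0], [0, 0, 0]]' --rot '[[0, 0, 0], [0, 0, 0], [0, 0, 0], [0, 0, 0], [0, 0, 0]]'

```text
clock: 13.38
eef_pos: [581.5, 82.8, 106.5]
tcp_rot: [-3.14, -0.0, 2.846]
contact_force: [-5.0, -1.5, 9.3]
opening: 0.193
grasp_force: 59.1
```

```bash
python3 -c "
from rig import r;print(r.sign_off())"
```

```text
the job is handed in; nothing more can be done
None
```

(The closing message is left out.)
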